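# Work a stuck lid loose on a resin pot

## Task

The lid of the resin pot is stuck fast with dried resin. Take its grip bar and rock it to the left and right in small arcs, reversing as soon as it binds, until it breaks free - never force it so hard that the heavy pot twists or slides on the desk - then turn it anticlockwise until its lugs let go, lift it off and lay it, the right way up and without dropping it, in the middle of the grey mixing tile. Leave the pot and the loose sherds where they stand.

Things in the scene. Friction and masses are not known exactly. Their poses are not given: they have to be found in the camera images.
- pot: aluminium resin pot, 84 mm across, rim 92 mm above the desk, in a round black cast foot 160 mm across and 20 mm high on small rubber pads; loose, about 3 kg with the foot. Origin: centre of its underside; z up along its axis; x is the way the lid's bar lies at the start
- foot_edge (a point): point on the rim of the cast foot, 80 mm from the pot's axis on its -x side, 16 mm above the desk; it moves if the pot slides or turns. The pot stays put under a sideways push up to about 12 N or a twist up to about 0.8 N m
- lid: black lid, 84 mm across: ribbed skirt, flat top 24 mm above the lower edge, on it an upright bar across the middle, 64 mm long, 14 mm thick, 28 mm high, with 30 mm of free lid top on both sides for fingers. Loose, about 0.15 kg. Origin: middle of its lower edge, 73 mm above the pot's origin while it is on; z up (turning axis), x along the bar
- lid_bar (a point): middle of the lid's grip bar, 40 mm above the lid's lower edge, on the turning axis. Feel: the lid drags with about 0.2 N m, then binds hard, at first 3 to 31 degrees from the start, often not alike on the two sides; 0.4 N m reaches any stop, pushing on gains nothing. Each reversal from stop to stop widens the arc by 1 or 2 degrees; after 4 to 8 strokes the stop is gone
- lid_lugs (a point): point on the lid's axis level with the three lugs inside its skirt, 5 mm above its lower edge; they sit under three lugs round the pot's neck. Once free the lid turns anticlockwise, seen from above, to a stop at 65 degrees from where it started (clockwise to 34); between 39 and 60 degrees anticlockwise it lifts straight off, and is clear 20 mm up
- tile: grey glazed square mixing tile, 150 x 150 mm, 10 mm high, lying fixed on the desk; origin: centre of its underside, z up
- small_sherd: loose flat potsherd 63 x 33 x 11 mm, between the pot's place and the tile's place; origin under its middle
- back_sherd: loose flat potsherd 69 x 64 x 14 mm, behind the pot and the tile; origin under its middle
- left_sherd: loose flat potsherd 96 x 84 x 17 mm, at the left of the work; origin under its middle
- right_sherd: loose curved potsherd 130 x 82 x 25 mm, at the right of the work; origin under its middle
Mind the look-alikes: they are no part of the job. Of the things like the lid, leave any that is purple or yellow; of the rest the smaller one is meant.

How it is judged:
By the outcome, as a careful person would: the job done as asked, in the order asked, and still so for the second after the job is handed in, with the robot touching nothing.
It also fails if it takes over 72 s, if anything falls off the work surface, if the arm or the gripper's body presses on something with over 40 N, if the wrist force passes 120 N, or if a joint passes its speed limit or range.

## Robot

A 6-joint arm with a two-finger parallel gripper is mounted at the origin on a cart in front of the work surface, level with it; the furniture and walls round the work are solid. World frame = base frame: x ahead of the robot, y to its left, z up, the work surface at z = 0. Lengths are in mm, angles in rad, forces in N, time in s.
With the tool pointing down it reaches from about 300 to 825 mm from the base axis. Payload 5.4 kg.
Tool frame: the origin (TCP) lies midway between the tips of the shut fingers; the grasp point (between the pads) lies 19 mm behind it; z points along the fingers, y is the direction in which the jaws open and shut (so a half turn about z gives the same grasp; the last joint's range is limited). The gripper opens to 92 mm and grips with 3 to 60 N. Pads are 20 mm wide; open, the fingers measure 128 mm over their backs; the gripper's body (75 mm by 189 mm) begins 69 mm behind the grasp point.
Start: joints at [-1.335, 0.158, 1.597, -0, 1.386, -0.21], TCP at [247.903, -518.797, 214.601] pointing down, gripper open.
Joint ranges: [-2.91, 2.91], [-0.94, 2.29], [0.18, 2.7], [-1.29, 4.43], [0.17, 2.64], [-3, 3]. Speed limits (rad/s): [2.57, 2.57, 3.14, 3.14, 3.14, 3.14].

## Interface

Orientations are given as [roll, pitch, yaw] about the fixed x, y, z axes, in that order (R = Rz(yaw) Ry(pitch) Rx(roll)).
In Python, from plant import arm gives the robot as it stands. Calls block until the motion is done:
- arm.move_ptp(position, orientation): joint-space move of the TCP to a pose.
- arm.move_straight(position, orientation=None, speed=150): straight line of the TCP; orientation=None keeps the orientation; speed is the mean speed in mm/s.
- arm.set_joints(angles): joint-space move.
- arm.gripper_to(opening, force=None): opening from 0.0 (shut) to 1.0 (fully open); force is the grip in N (None keeps the last); returns when the fingers have stopped.
- arm.hold(seconds).
- arm.ik(position, orientation): joint angles nearest the present ones, or None.
- arm.get_obs(): the state.
- arm.capture(name): name is "scene" or "top" or "wrist"; returns the picture (480x640x3 uint8, red, green, blue); there is no depth.
- arm.get_calibration(name): a dict with "fovy" (degrees; the focal length in pixels is half the picture's height over the tangent of half this angle, whatever the lens; pixels are square), "cx", "cy" (the principal point, pixels), "k1" (the pictures are not rectified: a ray, as slopes to the right and down, at radius r is drawn at 1 + k1 r^2 times it, then the intrinsics apply), "R" (3x3) and "t" (3): a world point X has camera coordinates R X + t. Camera axes: x right, y down, z forward; pixel columns grow to the right and rows downward; lengths in mm; the calibration is good to about 2 mm. A picture is of the moment at which its call begins: read the wrist's pose just before it. get_calibration takes no time and is no camera call; for the wrist camera it gives the pose at the moment of the call.
A pose or a line that the arm cannot do raises arm.PlanningError and nothing moves.
- arm.job_done(): hands the job in, once; it reports no verdict.
Trained networks look in the newest picture that a camera, given by its name, has taken for a name from the list of things; names that differ only in an ending like _2 or _b are one class to them, and where a whole thing is asked for, a point or a joint stands for the part that bears it (a point fixed in the world has none). Each returns a list of dicts, best first, with "conf" (0 to 1); they miss things now and then, are a little off and sometimes report something else, mostly with a low value. They report only what shows in the picture. A call takes as long as a camera call. They do not tell look-alikes from the thing itself.
- arm.search_frame(camera, name): "box" ([left, top, width, height] in pixels, round what is visible of it).
The state is a dict: "clock": time; "joint_pos": joint angles; "joint_vel": joint speeds; "joint_efforts": joint torques, N m; "ee_pos": TCP position; "tcp_rot": TCP orientation; "force": force on the tool from outside, world axes, zero at the start; "torque": the same for the moment, N m; "gripper_width": opening from 0.0 (shut) to 1.0 (fully open).
Only numpy, scipy, OpenCV 4.12 (cv2) and the standard library are available. Lean on these libraries where they do the work, as an engineer would, in place of code of your own. Each camera call takes 0.05 s, during which the arm holds its last target. There are 200 camera calls.

## Working session

There is one attempt and no reset: what is moved stays moved. The work goes in short steps, each a Python script; the robot and the scene stay as the last script left them, time stands still between calls to the robot, and variables do not carry over. Pictures are saved under pics/ and viewed, on a budget of 10 in all, crops included, one or two more only if the job needs it, and the job is handed in when it is done.

```bash
ls; mkdir -p pics
cat > h.py <<'E'
import numpy as np, cv2
from plant import arm
def snap(n,f):
    c=arm.get_calibration(n); im=arm.capture(n); cv2.imwrite('pics/'+f,im[:,:,::-1]); return im,c
def world(c,u,v,z):
    f=240/np.tan(np.radians(c['fovy'])/2)
    d=np.array([(u-c['cx'])/f,(v-c['cy'])/f]); s=d.copy()
    for _ in range(20): s=d/(1+c['k1']*(s@s))
    R=np.array(c['R']);t=np.array(c['t']); o=-R.T@t; r=R.T@np.array([s[0],s[1],1])
    return o+r*(z-o[2])/r[2]
def box(n,name):
    return [(np.round(b['box'],0).tolist(),round(b['conf'],2)) for b in arm.search_frame(n,name)]
E
python3 - <<'E'
from h import *
for n in ('top','scene'):
    im,c=snap(n,n+'1.png'); print(n,c)
    for k in ('lid','lid_bar','pot','tile','small_sherd','back_sherd','left_sherd','right_sherd'):
        print(k,[(b,q,np.round(world(c,b[0]+b[2]/2,b[1]+b[3]/2,{'lid':97,'lid_bar':113,'pot':60,'tile':10}.get(k,8))).tolist()) for b,q in box(n,k)])
print(arm.get_obs())
E
```

```text
pics
top {'fovy': 47.5411293256485, 'cx': 316.546481363811, 'cy': 243.23838015058337, 'k1': -0.028131552235057842, 'R': array([[-0.01694846, -0.99981248,  0.00936815],
       [-0.99647413,  0.01612037, -0.08233736],
       [ 0.0821709 , -0.01073061, -0.99656048]]), 't': array([ -17.30537338,  522.53866214, 1312.171572  ])}
lid [([412.0, 275.0, 37.0, 32.0], 0.97, [402.0, -285.0, 97.0]), ([420.0, 161.0, 48.0, 49.0], 0.84, [647.0, -326.0, 97.0]), ([353.0, 224.0, 33.0, 34.0], 0.7, [519.0, -148.0, 97.0]), ([337.0, 298.0, 48.0, 50.0], 0.59, [331.0, -124.0, 97.0])]
lid_bar [([349.0, 221.0, 39.0, 37.0], 0.97, [521.0, -144.0, 113.0]), ([334.0, 299.0, 45.0, 42.0], 0.85, [339.0, -112.0, 113.0]), ([413.0, 270.0, 36.0, 34.0], 0.74, [411.0, -283.0, 113.0]), ([418.0, 159.0, 52.0, 49.0], 0.58, [648.0, -322.0, 113.0])]
pot [([335.0, 209.0, 67.0, 64.0], 0.56, [522.0, -149.0, 60.0])]
tile [([209.0, 192.0, 70.0, 65.0], 0.97, [573.0, 153.0, 10.0]), ([352.0, 220.0, 35.0, 39.0], 0.72, [530.0, -157.0, 10.0])]
small_sherd [([302.0, 253.0, 12.0, 27.0], 0.75, [466.0, -4.0, 8.0])]
back_sherd [([296.0, 169.0, 23
[... 1299 characters left out ...]
0.56, [528.0, -409.0, 8.0])]
{'clock': 0.9, 'joint_pos': array([-1.33510648e+00,  1.58412641e-01,  1.59699463e+00, -3.37941257e-06,
        1.38620172e+00, -2.10095452e-01]), 'joint_vel': array([-0.00053402, -0.00166748, -0.00109395, -0.00095903, -0.00023246,
        0.00081755]), 'joint_efforts': array([-1.29539148e-03, -3.85584927e+01, -3.22365832e+01,  7.01085362e-02,
        3.07020138e-02, -1.09001559e-05]), 'ee_pos': array([ 247.89928845, -518.79930395,  214.59672721]), 'tcp_rot': array([-3.14157597e+00, -1.60036657e-07,  4.45785922e-01]), 'force': array([ 0.45817396, -0.27953263,  0.54779201]), 'torque': array([0.01912056, 0.02717317, 0.04524545]), 'gripper_width': 1.0002989737718402}
```

Run:
```python
import cv2
a=cv2.imread('pics/top1.png')[130:370,130:510]; cv2.imwrite('pics/v1.png',cv2.resize(a,None,fx=2,fy=2,interpolation=3))
```

```text
(no output)
```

View pics/v1.png

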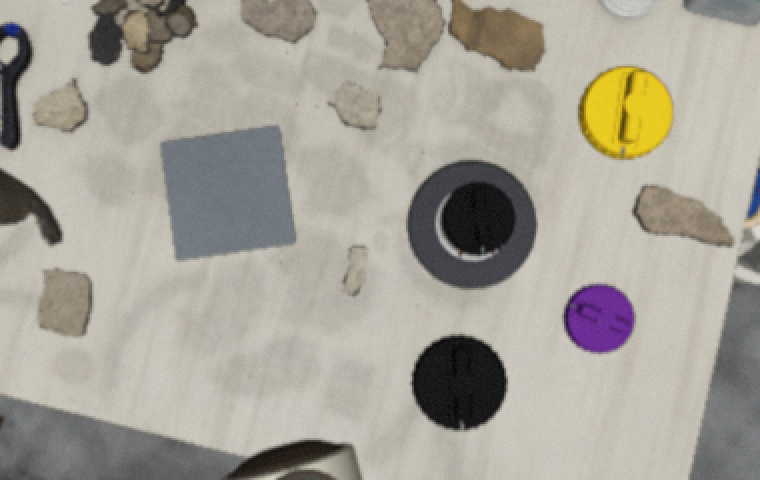

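View pics/scene1.png

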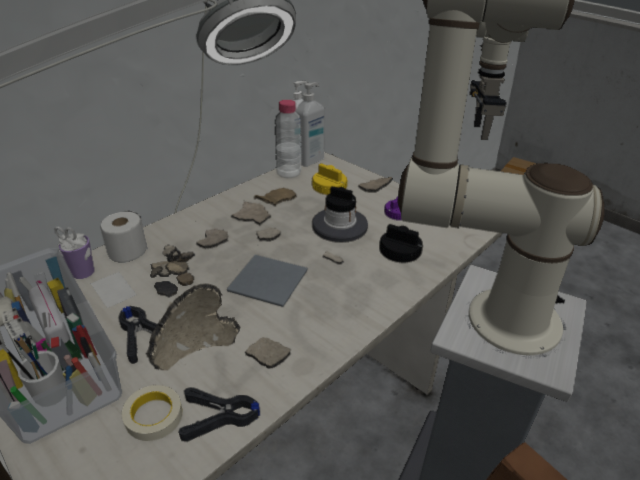

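Top view: the black lid on the pot in the dark foot sits at crop (479,217). The tile is at (228,192). A larger black lid at (460,382) and the purple and yellow ones are decoys. I'll move above the pot lid and take a close look.

Run:
```python
from h import *
im,c=snap('top','top2.png')
print(world(c,369.5,238.5,97), 'tile',[world(c,130+x/2,130+y/2,10) for x,y in((162,142),(279,126),(295,242),(177,260))])
arm.move_ptp([500,-150,320],[np.pi,0,0])
o=arm.get_obs(); print(o['clock'],o['ee_pos'],o['joint_pos'])
im,c=snap('wrist','w1.png'); print(-np.array(c['R']).T@c['t'])
for k in('lid','lid_bar'): print(k,box('wrist',k))
```

```text
[ 524.98152459 -147.82182208   97.        ] tile [array([632.62490876, 234.24474474,  10.        ]), array([650.39309674,  88.79607304,  10.        ]), array([505.50166491,  70.48245729,  10.        ]), array([485.65669805, 215.89544146,  10.        ])]
2.6333 [ 499.74726219 -150.63424689  319.62562734] [-5.24378075e-01 -2.95734869e-02  1.58902467e+00 -2.59316343e-04
  1.58271993e+00  1.04722165e+00]
[ 582.47473858 -149.91410753  490.73804378]
lid [([267.0, 132.0, 86.0, 89.0], 0.85), ([438.0, 0.0, 112.0, 101.0], 0.8), ([402.0, 229.0, 68.0, 64.0], 0.71), ([251.0, 276.0, 94.0, 97.0], 0.65)]
lid_bar [([399.0, 226.0, 73.0, 68.0], 0.76), ([439.0, 3.0, 108.0, 100.0], 0.67), ([270.0, 134.0, 82.0, 86.0], 0.63), ([252.0, 271.0, 90.0, 97.0], 0.57)]
```

View pics/w1.png

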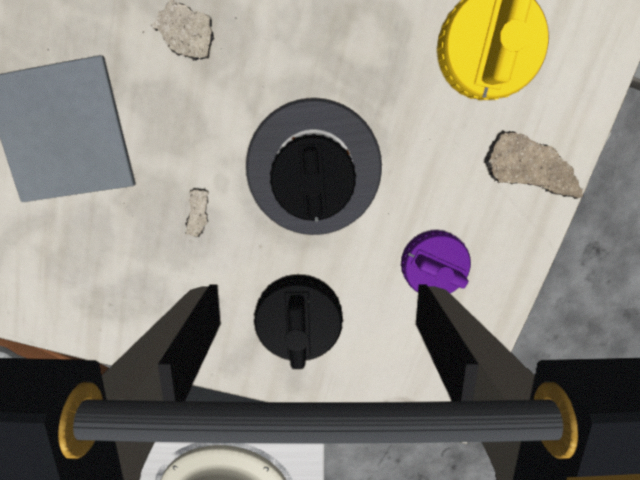

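Run:
```python
import cv2,numpy as np
a=cv2.imread('pics/w1.png')[90:240,240:390].astype(float); a=np.clip(a*4,0,255).astype('uint8'); cv2.imwrite('pics/v2.png',cv2.resize(a,None,fx=4,fy=4,interpolation=2))
```

```text
(no output)
```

View pics/v2.png

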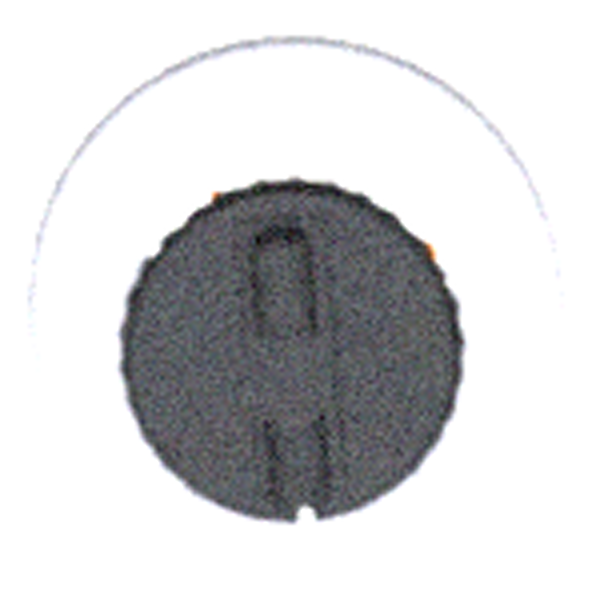

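The contrast crop shows the bar axis running from (282,240) to (300,500), with the lid disc centred near (292,350). I'll compute its pose and go down to grip.

Run:
```python
from h import *
c=arm.get_calibration('wrist')
w=lambda x,y,z: world(c,240+x/4,90+y/4,z)[:2]
a,b=w(282,235,125),w(300,505,125); d=a-b; yaw=np.arctan2(d[1],d[0]); ctr=w(292,350,97)
print(a,b,np.linalg.norm(d),'yaw',np.degrees(yaw),'bar mid',(a+b)/2,'disc',ctr, 'diam',np.linalg.norm(w(122,350,97)-w(462,350,97)))
p=[ctr[0],ctr[1]]
arm.gripper_to(0.5)
arm.move_ptp([*p,180],[np.pi,0,yaw])
im,c=snap('wrist','w2.png')
o=arm.get_obs();print(o['clock'],o['ee_pos'],o['tcp_rot'],o['joint_pos'],o['force'],o['torque'],-np.array(c['R']).T@c['t'])
a=im[:, :, ::-1].astype(float)*3; cv2.imwrite('pics/v3.png',np.clip(a,0,255).astype('uint8'))
```

```text
[ 556.09831849 -143.71280689] [ 494.42435774 -147.56002125] 61.79383863268424 yaw 3.5694788117522642 bar mid [ 525.26133811 -145.63641407] disc [ 526.53502394 -145.51560079] diam 82.9938170181206
4.2667 [ 527.87614327 -146.35344058  182.56937422] [ 3.13931335 -0.0035203   0.06207073] [-4.91068670e-01  1.11060314e-01  1.71384747e+00 -9.30771123e-05
  1.31249206e+00  1.01768453e+00] [0.37291615 0.53726102 0.23620032] [ 0.03313813 -0.03387589  0.0415896 ] [ 609.37641224 -139.82866501  352.5510913 ]
```

View pics/v3.png

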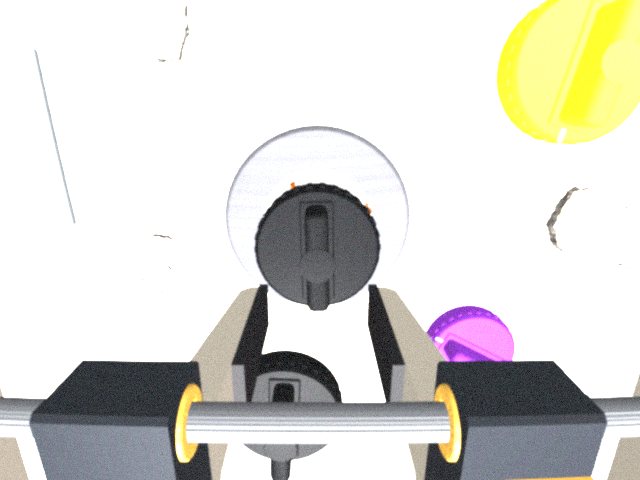

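The close view shows the bar upright and centred at pixel (317,255), so it's square to the jaws. I'll check the centre once more, descend and grip.

Run:
```python
from h import *
c=arm.get_calibration('wrist')
ctr=world(c,318,246,97)[:2]; print('disc',ctr,[world(c,317,v,125)[:2] for v in(205,300)], arm.get_obs()['ee_pos'])
p=(ctr+np.array([526,-145.6]))/2
arm.move_straight([*p,101.5],[np.pi,0,np.radians(3.57)],speed=120)
o=arm.get_obs();print(o['clock'],o['ee_pos'],o['force'])
arm.gripper_to(0.0,force=60)
o=arm.get_obs();print(o['clock'],o['ee_pos'],o['tcp_rot'],o['force'],o['torque'],o['gripper_width']*92,o['joint_pos'])
for dj in(-1,-2,):
    t=o['joint_pos'].copy(); t[5]+=np.radians(dj); arm.set_joints(t)
    q=arm.get_obs();print(dj,q['clock'],q['tcp_rot'][2]-o['tcp_rot'][2],np.degrees(q['joint_pos'][5]-o['joint_pos'][5]),q['force'],q['torque'],q['joint_efforts'][5])
```

```text
disc [ 528.76469408 -146.05430466] [array([ 562.35214339, -143.26769446]), array([ 502.41557786, -146.99414219])] [ 527.87614327 -146.35344058  182.56937422]
5.075 [ 528.13940009 -146.25202735  102.57864362] [ 0.56231369 -0.44601002 -0.01008878]
5.6583 [ 527.53909601 -145.67127198  101.72065823] [-3.14140085e+00 -3.35467156e-04  6.24447734e-02] [-0.4132726   0.85793947  0.69411085] [ 0.25514421 -0.00079705  0.0590112 ] 13.43783220733472 [-4.90498727e-01  2.02611504e-01  1.78110861e+00  3.70579805e-04
  1.15768782e+00  1.01770405e+00]
-1 5.9083 0.01739414750486068 -0.9956623397226646 [-0.4310068   0.44133049  0.69279958] [ 0.07472739  0.01678641 -0.03542769] -0.029030658770352602
-2 6.1583 0.03478667968383853 -1.993617203973417 [ 0.39865861 -0.54710651 -0.67343388] [ 0.02761716  0.01047534 -0.01112575] -0.03462641732767224
```

```bash
cat >> h.py <<'E'
J0=np.array([-.4904987,.2026115,1.7811086,.00037,1.1576878,1.017704])
def turn(deg):   # ccw positive, from grip yaw
    t=J0.copy(); t[5]-=np.radians(deg); arm.set_joints(t)
    q=arm.get_obs(); a=-np.degrees(q['joint_pos'][5]-J0[5])
    print('cmd %.1f at %.2f  t=%.2f Tz=%.3f eff=%.3f F=%s w=%.1f'%(deg,a,q['clock'],q['torque'][2],q['joint_efforts'][5],np.round(q['force'],1),q['gripper_width']*92)); return a,q['torque'][2]
E
python3 - <<'E'
from h import *
for d in (3.5,5,6.5,8):
    a,T=turn(d)
    if abs(T)>.35: break
E
```

```text
cmd 3.5 at 3.46  t=6.41 Tz=-0.078 eff=-0.179 F=[-1.7  2.2  0.8] w=13.7
cmd 5.0 at 4.95  t=6.66 Tz=-0.183 eff=-0.190 F=[0.4 2.8 2.3] w=13.7
cmd 6.5 at 6.45  t=6.91 Tz=-0.173 eff=-0.200 F=[-0.6  3.1  2.4] w=13.3
cmd 8.0 at 7.95  t=7.16 Tz=-0.141 eff=-0.208 F=[-0.5  2.8  1.9] w=13.6
```

Run:
```python
from h import *
for d in np.arange(9.5,38,1.5):
    a,T=turn(d)
    if abs(arm.get_obs()['joint_efforts'][5])>.32: break
```

```text
cmd 9.5 at 9.45  t=7.41 Tz=-0.173 eff=-0.214 F=[-0.8  4.   3.8] w=13.3
cmd 11.0 at 10.94  t=7.66 Tz=-0.199 eff=-0.225 F=[-0.3  4.6  3.5] w=13.6
cmd 12.5 at 12.44  t=7.91 Tz=-0.148 eff=-0.233 F=[0.  4.3 4.1] w=13.7
cmd 14.0 at 13.95  t=8.16 Tz=-0.207 eff=-0.230 F=[-0.2  5.2  3.7] w=13.5
cmd 15.5 at 15.45  t=8.41 Tz=-0.184 eff=-0.227 F=[0.6 3.8 4.1] w=13.5
cmd 17.0 at 16.95  t=8.66 Tz=-0.177 eff=-0.226 F=[1.2 4.4 3.2] w=13.3
cmd 18.5 at 18.44  t=8.91 Tz=-0.164 eff=-0.223 F=[-0.3  6.4  2.3] w=13.7
cmd 20.0 at 19.94  t=9.16 Tz=-0.156 eff=-0.223 F=[-0.1  5.4  3.6] w=13.2
cmd 21.5 at 21.45  t=9.41 Tz=-0.173 eff=-0.225 F=[0.8 4.8 2.6] w=13.6
cmd 23.0 at 22.96  t=9.66 Tz=-0.193 eff=-0.222 F=[0.1 5.3 2.9] w=13.4
cmd 24.5 at 24.47  t=9.91 Tz=-0.186 eff=-0.210 F=[1.3 5.5 3. ] w=13.8
cmd 26.0 at 25.97  t=10.16 Tz=-0.150 eff=-0.209 F=[1.2 5.7 3.4] w=13.8
cmd 27.5 at 27.47  t=10.41 Tz=-0.144 eff=-0.163 F=[0.9 4.9 3.5] w=13.5
cmd 29.0 at 28.97  t=10.66 Tz=-0.145 eff=-0.190 F=[0.5 5.5 3. ] w=14.0
cmd 30.5 at 30.47  t=10.91 Tz=-0.170 eff=-0.190 F=[0.3 6.2 3.7] w=13.4
cmd 32.0 at 31.96  t=11.16 Tz=-0.202 eff=-0.237 F=[0.5 5.4 3.8] w=13.4
cmd 33.5 at 33.45  t=11.41 Tz=-0.344 eff=-0.367 F=[0.8 6.  4. ] w=13.7
```

```bash
cat >> h.py <<'E'
def stroke(first,sgn,lim,step=1.5,th=.41):
    turn(first); d=first
    while sgn*(d)<sgn*lim-.01:
        d+=sgn*step; turn(d); e=abs(arm.get_obs()['joint_efforts'][5])
        if e>th: return d,True
        step=1.5 if e<.28 else .7
    return d,False
E
python3 - <<'E'
from h import *
turn(34.1)
print(stroke(0,-1,-33))
E
```

```text
cmd 34.1 at 34.04  t=11.66 Tz=-0.439 eff=-0.435 F=[-0.2  6.7  6. ] w=13.5
cmd 0.0 at 0.13  t=12.28 Tz=0.083 eff=0.139 F=[-0.8  4.1  3.2] w=13.9
cmd -1.5 at -1.41  t=12.53 Tz=0.125 eff=0.148 F=[0.  3.8 3.4] w=13.8
cmd -3.0 at -2.93  t=12.78 Tz=0.109 eff=0.168 F=[0.1 2.8 3.1] w=13.8
cmd -4.5 at -4.44  t=13.03 Tz=0.141 eff=0.167 F=[-0.7  2.4  3.3] w=13.8
cmd -6.0 at -5.94  t=13.28 Tz=0.108 eff=0.178 F=[-0.5  3.1  2.6] w=13.6
cmd -7.5 at -7.43  t=13.53 Tz=0.261 eff=0.328 F=[0.2 1.4 2. ] w=13.5
cmd -8.2 at -8.17  t=13.78 Tz=0.431 eff=0.426 F=[0.3 0.3 1.2] w=13.9
(-8.2, True)
```

Run:
```python
from h import *
cc,cw=34.1,-8.2
for i in range(8):
    s=1 if i%2==0 else -1
    if s>0: d,b=stroke(cc-1,1,cc+4.5); cc=d
    else: d,b=stroke(cw+1,-1,cw-4.5); cw=d
    print('STROKE',i+3,s,d,b)
    if not b: break
```

```text
cmd 33.1 at 32.98  t=14.51 Tz=-0.182 eff=-0.212 F=[-1.1  4.6  4.4] w=13.4
cmd 34.6 at 34.49  t=14.76 Tz=-0.280 eff=-0.304 F=[-1.3  5.1  5.7] w=13.6
cmd 35.3 at 35.17  t=15.01 Tz=-0.340 eff=-0.383 F=[-0.9  5.7  5.3] w=13.5
cmd 36.0 at 35.86  t=15.26 Tz=-0.443 eff=-0.451 F=[-2.2  5.3  5.5] w=13.6
STROKE 3 1 36.00000000000001 True
cmd -7.2 at -7.14  t=16.01 Tz=0.002 eff=0.065 F=[0.1 2.6 3.1] w=13.5
cmd -8.7 at -8.64  t=16.26 Tz=0.120 eff=0.141 F=[-0.8  1.3  2.8] w=13.8
cmd -10.2 at -10.14  t=16.51 Tz=0.099 eff=0.142 F=[-0.2  1.2  3.1] w=13.7
cmd -11.7 at -11.65  t=16.76 Tz=0.108 eff=0.143 F=[-0.5  0.2  3. ] w=13.9
cmd -13.2 at -13.14  t=17.01 Tz=0.059 eff=0.144 F=[ 0.4 -0.8  1.5] w=13.3
STROKE 4 -1 -13.2 False
```

Broken free on stroke 4: the arm passed the old clockwise stop by 5° at drag level only. Now I'll turn the lid to about 50° anticlockwise.

Run:
```python
from h import *
turn(34)
for d in (36,38,40,43,46,49,52):
    turn(d)
    if abs(arm.get_obs()['joint_efforts'][5])>.4: break
o=arm.get_obs(); print(o['ee_pos'],o['tcp_rot'],o['joint_pos'][5])
```

```text
cmd 34.0 at 34.02  t=17.82 Tz=-0.137 eff=-0.182 F=[-2.2  4.5  5.7] w=13.7
cmd 36.0 at 36.01  t=18.07 Tz=-0.158 eff=-0.191 F=[-1.3  4.8  5.4] w=13.8
cmd 38.0 at 38.01  t=18.32 Tz=-0.187 eff=-0.199 F=[-1.6  5.2  4.8] w=13.7
cmd 40.0 at 40.01  t=18.57 Tz=-0.211 eff=-0.198 F=[-0.9  4.3  5.5] w=13.9
cmd 43.0 at 43.00  t=18.82 Tz=-0.103 eff=-0.190 F=[-1.2  5.4  5.6] w=13.8
cmd 46.0 at 46.00  t=19.07 Tz=-0.042 eff=-0.118 F=[-0.7  6.   5.3] w=13.6
cmd 49.0 at 49.00  t=19.32 Tz=-0.080 eff=-0.114 F=[-1.4  4.9  5.3] w=13.2
cmd 52.0 at 52.00  t=19.57 Tz=-0.027 eff=-0.116 F=[-1.6  5.3  5.5] w=13.6
[ 527.42466333 -144.743315    101.7706411 ] [-3.14037661e+00 -1.59353183e-03  9.70000607e-01] 0.11014536247692155
```

Run:
```python
from h import *
o=arm.get_obs(); p=o['ee_pos'];
for dz in (3,8,30,110):
    arm.move_straight([p[0],p[1],101.5+dz],speed=40 if dz<40 else 120)
    q=arm.get_obs(); print(dz,q['clock'],q['ee_pos'],np.round(q['force'],1),np.round(q['torque'],2),q['gripper_width']*92)
    if q['force'][2]<-15: break
im,c=snap('scene','s2.png'); print('pot',box('scene','pot'),'lid',box('scene','lid'))
cv2.imwrite('pics/v4.png',cv2.resize(im[120:320,220:480,::-1],None,fx=2.5,fy=2.5))
```

```text
3 19.8167 [ 527.09080976 -144.56567612  103.89368728] [ 0.5  1.6 -1.3] [ 0.42 -0.07 -0.07] 13.561135074344262
8 20.0917 [ 527.36880415 -145.22850338  109.69650347] [-1.3  0.6 -1. ] [0.02 0.08 0.01] 13.46423984480318
30 20.7917 [ 527.38372814 -144.70766422  131.47729079] [-0.  -0.3 -1.9] [-0.01  0.01  0.04] 13.426463611947472
110 21.6083 [ 526.86048377 -144.4808016   210.49169104] [-0.2  0.  -3.2] [-0.01 -0.07  0.  ] 13.585034556484246
pot [([311.0, 191.0, 56.0, 52.0], 0.6)] lid [([312.0, 162.0, 37.0, 34.0], 0.97), ([380.0, 222.0, 42.0, 42.0], 0.85), ([384.0, 196.0, 31.0, 28.0], 0.83), ([329.0, 149.0, 28.0, 29.0], 0.79), ([312.0, 195.0, 55.0, 48.0], 0.41)]
```

View pics/v4.png

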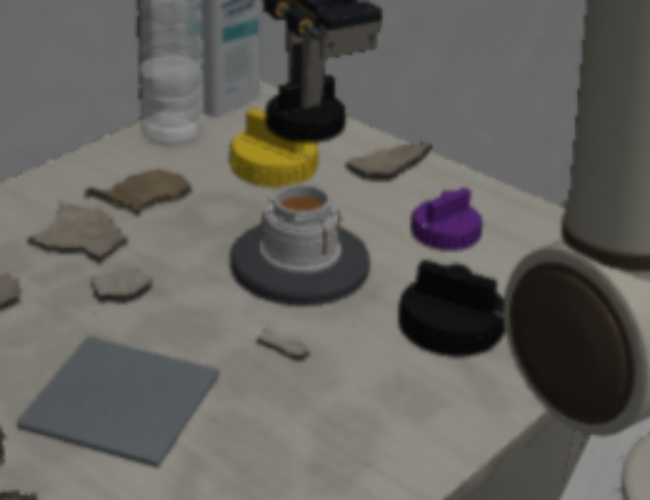

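The lid is off and held level, and the pot is open and standing in place. I'll go to the tile and check its centre from the wrist camera.

Run:
```python
from h import *
arm.move_ptp([480,120,240],[np.pi,0,0.1])
arm.hold(.3)
im,c=snap('wrist','w3.png'); o=arm.get_obs(); print(o['clock'],o['ee_pos'],o['tcp_rot'],o['gripper_width']*92)
for b in arm.search_frame('wrist','tile'):
    x,y,w,h=b['box']; print(b, world(c,x+w/2,y+h/2,10))
```

```text
23.3417 [480.11890328 119.62651864 239.92041214] [3.14155461e+00 1.67642830e-04 9.94695920e-02] 13.485544358050637
{'box': [203.3, 19.0, 165.0, 169.3], 'conf': 0.97} [572.62783772 159.77464987  10.        ]
```

View pics/w3.png

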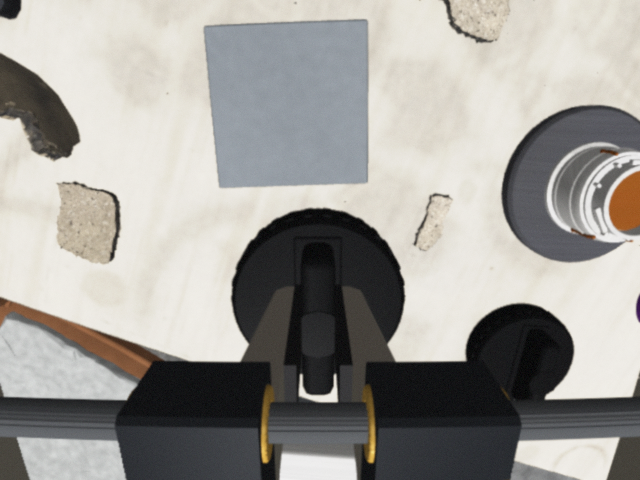

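The wrist view shows the tile corners at (205,27), (367,19), (367,182) and (220,187). The lid hangs straight in the jaws with its disc centred at column 318.

Run:
```python
from h import *
c=arm.get_calibration('wrist')
C=np.array([world(c,u,v,10)[:2] for u,v in((205,27),(367,19),(367,182),(220,187))]); print(C,C.mean(0),[np.linalg.norm(C[i]-C[i-1]) for i in range(4)])
p=(C.mean(0)+np.array([568.5,152.3]))/2; print(p)
arm.move_straight([*p,90],[np.pi,0,.1],speed=150)
arm.move_straight([*p,44],speed=60)
arm.hold(.2)
z=44
while z>36:
    o=arm.get_obs(); print(z,np.round(o['ee_pos'],1),np.round(o['force'],1),o['clock'])
    if o['force'][2]>3: break
    z-=1; arm.move_straight([*p,z],speed=15)
```

```text
[[632.53128556 238.70119691]
 [653.3001402   92.95590106]
 [506.31443617  73.51734476]
 [486.73395255 219.50527017]] [569.71995362 156.16992822] [np.float64(147.0555878480845), np.float64(147.21765037960677), np.float64(148.26548708638393), np.float64(147.29517882164077)]
[569.10997681 154.23496411]
44 [569.5 154.3  44.5] [ 0.3 -0.2 -1.8] 25.8417
43 [569.1 154.2  43. ] [ 0.3 -0.8 -1.9] 26.0917
42 [569.  154.2  41.9] [ 0.4  0.2 -1.1] 26.3417
41 [569.  154.2  40.9] [-0.6 -0.4 -2. ] 26.5917
40 [569.  154.2  39.9] [ 0.3  1.  -1.4] 26.8417
39 [569.  154.3  38.9] [-0.5  0.9 -1.3] 27.0917
38 [569.2 154.3  38.7] [-3.4 -0.9  5.1] 27.3417
```

Contact at the expected height. I'll release gently and withdraw.

Run:
```python
from h import *
o=arm.get_obs()
arm.gripper_to(0.45)
print(arm.get_obs()['force'],arm.get_obs()['gripper_width'])
p=o['ee_pos']
arm.move_straight([p[0],p[1],150],speed=100)
arm.move_ptp([470,40,330],[np.pi,0,0.1]); arm.hold(.3)
im,c=snap('wrist','w4.png'); print(arm.get_obs()['clock'])
print('lid',[(b,np.round(world(c,b[0]+b[2]/2,b[1]+b[3]/2,34))) for b,_ in box('wrist','lid')])
a=im[:,:,::-1]; cv2.imwrite('pics/v5.png',np.clip(a.astype(float)*1.3,0,255).astype('uint8'))
b0=cv2.imread('pics/top1.png'); im,c=snap('top','top3.png')
for k,z in(('pot',10),('small_sherd',8),('back_sherd',8),('left_sherd',8),('right_sherd',8)): print(k,[(b,np.round(world(c,b[0]+b[2]/2,b[1]+b[3]/2,z))) for b,_ in box('top',k)][:1])
```

```text
[-0.61177106 -0.33563027 -0.31951877] 0.45259652120232385
30.4667
lid [([535.0, 229.0, 71.0, 68.0], array([ 413., -284.,   34.])), ([185.0, 53.0, 76.0, 81.0], array([568., 155.,  34.])), ([387.0, 262.0, 94.0, 93.0], array([ 335., -123.,   34.]))]
pot [([335.0, 208.0, 67.0, 63.0], array([ 530., -155.,   10.]))]
small_sherd [([445.0, 221.0, 50.0, 31.0], array([ 534., -408.,    8.]))]
back_sherd [([297.0, 170.0, 23.0, 26.0], array([674.,  -9.,   8.]))]
left_sherd [([335.0, 210.0, 63.0, 66.0], array([ 522., -150.,    8.]))]
right_sherd [([448.0, 222.0, 49.0, 29.0], array([ 534., -414.,    8.]))]
```

View pics/v5.png

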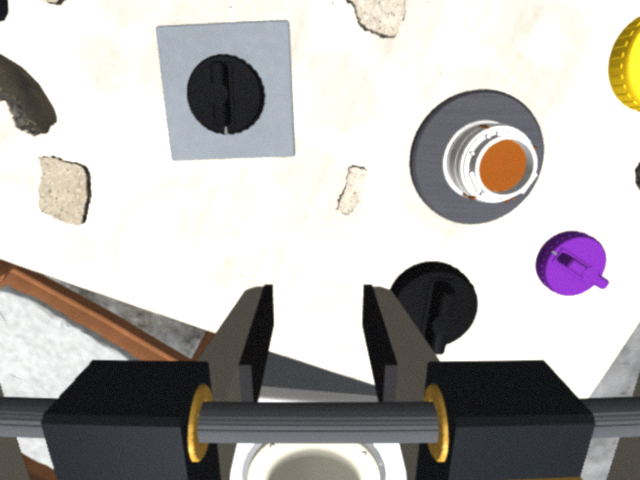

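The lid lies upright at (226,93), with the tile's middle at about (227,90). The pot's foot box is unchanged and the gripper is clear, so I'll hand in.

```bash
python3 -c "
from plant import arm
print(arm.job_done(), arm.get_obs()['clock'])"
```

```text
the job is handed in; nothing more can be done
the job is handed in; nothing more can be done
```

The lid is off the pot and lies right way up in the middle of the grey tile. I handed the job in at about 30.5 s on the robot's clock, against the 72 s limit.

- **Breaking it free:** I gripped the black lid on the pot and rocked it, reversing at each stop. It broke free on the 4th stroke. Twist on the lid stayed at or below about 0.45 N m and sideways force at about 7 N, both under the pot's limits.
- **Turning and lifting:** I turned the lid about 50° anticlockwise and it lifted off without resistance.
- **Placing:** I lowered it until contact was felt, at about 5 N, then opened the jaws and backed away.

**Last checks:**
- **Lid:** the wrist picture puts its centre at about (568, 155) mm. My two measurements of the tile's centre were (568.5, 152) and (570, 156), 4 mm apart, so the lid is within about 3 mm of the middle.
- **Pot:** its outline in the top camera moved by no more than a pixel from the start, so I saw no slide. I did not measure its twist separately.
- **Sherds:** `back_sherd` and `right_sherd` were reported within a few mm of where they started. In the last top-camera search the network reported other objects as `small_sherd` and `left_sherd`. I could only check those two by eye in the wrist picture, where both lie where they did before.

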